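# Load a cheese block into the portioning guillotine

## Task

Take the orange cheese from the wooden board, set it gently on the white bed of the cheese cutter with its long side along the fence, and slide it in under the clear guard until it sits square and flush against both the fence and the steel portion stop. Press it home for a moment with about 10 N more than it takes to slide it, but do not shift the stop, which is held only by its thumbscrew, and let go. Leave the pale cheese, the jar and the knife where they are.

Things in the scene. Friction and masses are not known exactly. Their poses are not given: they have to be found in the camera images.
- orange_cheese: Deep orange, firm block of cheese, 130 long (its x) x 62 wide (its y) x 60 high (z) mm, about 0.5 kg; both 62 x 60 ends are paler cut faces and are alike. Origin at the centre of its underside. It starts lying on the wooden board.
- cutter: Hand guillotine for block cheese, bolted down. x: feed direction, from the open infeed end to the stop; y left; z up. Origin at counter level, under the corner of blade plane (x=0) and fence face (y=0). White bed: top 35 mm above the counter, x -300 to 120, y -150 to 0 mm. Steel fence on the bed's left edge, face y=0 all along, 45 mm high above the bed, 6 mm thick.
- guard_edge (a point): Middle of the front lower edge of the clear finger guard (cutter x -80, y -74 mm, 72 mm above the bed). The guard's roof (4 mm) runs from here to the blade over the whole bed. A clear lip, 48 mm tall with a red rim, rises from this edge and leans out 20 degrees over the infeed (top edge at x -97 mm, 118 mm above the bed). Clear side wall at y -155 mm: open only at the -x end.
- blade_edge (a point): Lower edge of the parked blade (cutter x 0, y -76 mm, 75 mm above the bed). Posts at y +24 and -172 mm carry it; crosshead up to 232 mm above the counter, red-ball lever at its left. A cheese that is home passes under it; its rear end is then from 4 mm outside to 8 mm inside the guard edge: a tool pointing straight down cannot follow, one leaning back about 40 degrees can.
- portion_stop: Portion stop: a steel plate across the bed facing -x, 79 mm wide from the fence, 50 mm high, on a clamp with red thumbscrew riding on the fence. Origin on its face, at the fence and at bed height; axes as the cutter's; it is set with its face 46 to 58 mm past the blade plane. It does not spring; pressed with more than about 18 N it slips along x in its clamp and stays there.
- board: Wooden serving board, 330 (x) x 180 (y) x 18 mm, fixed. Origin at the centre of its underside. The two cheeses lie on it side by side, long sides roughly along its y, about 136 mm apart, either one nearer to the robot.
- pale_cheese: Pale yellow block of cheese, 120 (x) x 64 (y) x 50 mm high, origin at the centre of its underside; to be left alone.
- jar: Amber glass jar with a brass lid, 72 mm wide, 105 mm high, origin at the centre of its base; stands left of the fence; to be left alone.
- cheese_knife: Cheese knife with dark wooden handle and steel blade, 250 mm long along its x, 20 mm high, lying left of the fence; origin at the bolster, at counter level; to be left alone.

How it is judged (in metres and radians):
On the way:
1. the cheese, square and flush along the fence, is pressed home against the portion stop (3 N or more on the stop) (contact force between orange_cheese and portion_stop above 3 N and y of orange_cheese in the frame of cutter above -0.033 m and angle between the x axis of orange_cheese and the x axis of cutter, either way round below 0.02 rad), for 0.2 s.
At the end, for the whole second after the job is handed in: The orange cheese lies flat on the bed, released and at rest, less than 2 mm (mid-face) from the fence and from the stop, square to the fence within 0.02 rad; the stop has moved less than 1.5 mm, and pale cheese, jar and knife less than 10 mm (y of orange_cheese in the frame of cutter between -0.033 and -0.028 m and x of orange_cheese in the frame of portion_stop between -0.067 and -0.062 m and angle between the x axis of orange_cheese and the x axis of cutter, either way round below 0.02 rad and angle between orange_cheese's own z axis and vertical below 0.03 rad and z of orange_cheese in the frame of cutter between 0.032 and 0.038 m and linear speed of orange_cheese below 0.01 m/s and distance of portion_stop from where it was at the start of the episode below 0.0015 m and distance of each of pale_cheese, jar, cheese_knife from where it was at the start of the episode below 0.01 m); the robot touches nothing.
It fails at once if the portion stop is pushed more than 1.5 mm out of its setting (distance of portion_stop from where it was at the start of the episode above 0.0015 m).
It fails at once if the cheese is dropped on, or rammed into, the cutter (more than 70 N between them) (contact force between orange_cheese and cutter above 70 N).
It fails at once if the pale cheese is moved by more than 10 mm (distance of pale_cheese from where it was at the start of the episode above 0.01 m).
It fails at once if the jar is moved by more than 10 mm (distance of jar from where it was at the start of the episode above 0.01 m).
It fails at once if the knife is moved by more than 10 mm (distance of cheese_knife from where it was at the start of the episode above 0.01 m).
It also fails if it takes over 72 s, if anything falls off the work surface, if the arm or the gripper's body presses on something with over 40 N, if the wrist force passes 120 N, or if a joint passes its speed limit or range.

## Robot

A 6-joint arm with a two-finger parallel gripper is mounted at the origin on the work surface. World frame = base frame: x ahead of the robot, y to its left, z up, the work surface at z = 0. Lengths are in mm, angles in rad, forces in N, time in s.
With the tool pointing down it reaches from about 275 to 825 mm from the base axis. Payload 4.9 kg.
Tool frame: the origin (TCP) lies between the finger pads, 19 mm behind the fingertips; this is the grasp point; z points along the fingers, y is the line along which they close (so a half turn about z gives the same grasp; the last joint's range is limited). The gripper opens to 85 mm and grips with 20 to 120 N. Pads are 22 mm wide; open, the fingers measure 114 mm over their backs; the gripper's body (76 mm by 85 mm) begins 54 mm behind the grasp point. The pads swing forward as they close: fully open they stand 13 mm farther back than shut.
Start: joints at [-1.367, 0.326, -0.193, 1.052, 0, 1.437], TCP at [182.289, -518.931, 249.981] pointing down, gripper open.
Joint ranges: [-2.65, 2.65], [-0.97, 1.79], [-1.3, 1.35], [-1.93, 2.1], [-1.47, 1.37], [-3.14, 3.14]. Speed limits (rad/s): [2.57, 2.57, 3.14, 3.14, 3.14, 3.14].

## Interface

Orientations are given as [roll, pitch, yaw] about the fixed x, y, z axes, in that order (R = Rz(yaw) Ry(pitch) Rx(roll)).
In Python, from bench import bot, solve_ik, imaging gives the robot as it stands. Calls block until the motion is done:
- bot.move_ptp(position, orientation): joint-space move of the TCP to a pose.
- bot.movel(position, rot=None, max_speed=150, threshold=None): straight line of the TCP; rot=None keeps the orientation; max_speed is the mean speed in mm/s. With threshold (N) it stops when the force on the tool has changed by that much, and returns True; else False.
- bot.move_j(angles): joint-space move.
- bot.grip(opening, effort=None): opening from 0.0 (shut) to 1.0 (fully open); effort is the grip in N (None keeps the last); returns when the fingers have stopped.
- bot.dwell(seconds).
- solve_ik(position, orientation): joint angles nearest the present ones, or None.
- bot.get_state(): the state.
- imaging.capture(name): name is "scene" or "top" or "wrist"; returns the picture (480x640x3 uint8, blue, green, red); there is no depth.
- imaging.camera_model(name): a dict with "K" (3x3 intrinsics, pixels), "position" and "rotation" of the camera in the world. Camera axes: x right, y up, looking along -z (the intrinsics and any distortion apply to the point x, -y, -z); pixel columns grow to the right and rows downward; lengths in mm; the calibration is good to about 2 mm. A picture is of the moment at which its call begins: read the wrist's pose just before it. camera_model takes no time and is no camera call; for the wrist camera it gives the pose at the moment of the call.
A pose or a line that the arm cannot do raises bot.IKError and nothing moves.
- bot.sign_off(): hands the job in; it is judged then, once.
The state is a dict: "t": time; "qpos": joint angles; "joint_velocities": joint speeds; "effort": joint torques, N m; "tcp_pos": TCP position; "orientation": TCP orientation; "contact_force": force on the tool from outside, world axes, zero at the start; "wrist_torque": the same for the moment, N m; "opening": opening from 0.0 (shut) to 1.0 (fully open); "gripper_force": force on a finger pad.
Only numpy, scipy, OpenCV 4.12 (cv2) and the standard library are available. Lean on these libraries where they do the work, as an engineer would, in place of code of your own. Each camera call takes 0.05 s, during which the arm holds its last target. There are 200 camera calls.

## Working session

There is one attempt and no reset: what is moved stays moved. The work goes in short steps, each a Python script; the robot and the scene stay as the last script left them, time stands still between calls to the robot, and variables do not carry over. Pictures are saved under pics/ and viewed, at most 10 in all, crops included, and the job is handed in when it is done.

```bash
ls; mkdir -p pics; python3 - <<'E'
from bench import bot, solve_ik, imaging
import cv2, numpy as np
for n in ("scene","top"):
    m=imaging.camera_model(n); cv2.imwrite(f"pics/{n}0.png",imaging.capture(n)); print(n,{k:np.round(v,3).tolist() if not isinstance(v,str) else v for k,v in m.items()})
s=bot.get_state(); print(s)
E
```

```text
pics
scene {'K': [[617.479, 0.0, 326.127], [0.0, 617.479, 242.331], [0.0, 0.0, 1.0]], 'position': [1424.835, 10.522, 1119.007], 'rotation': [0.686, 0.008, 1.586]}
top {'K': [[603.409, 0.0, 319.838], [0.0, 603.409, 232.222], [0.0, 0.0, 1.0]], 'position': [448.066, -12.349, 1210.049], 'rotation': [0.121, -0.014, -1.554]}
{'t': 0.1, 'qpos': array([-1.36716547e+00,  3.26901163e-01, -1.93474118e-01,  1.05199321e+00,
        2.26318638e-06,  1.43662748e+00]), 'joint_velocities': array([-0.00035445, -0.00313794,  0.00334202,  0.0013954 ,  0.00014998,
        0.00013713]), 'effort': array([ 2.08354359e-04, -4.44240046e+01,  2.63038838e+01,  7.88865611e-03,
       -5.44173372e-05,  1.39947051e-06]), 'tcp_pos': array([ 182.20505874, -518.42778954,  249.2667186 ]), 'orientation': array([-3.14003492e+00, -2.12545634e-04,  3.37799534e-01]), 'contact_force': array([ 0.34921601,  0.00365511, -0.76822143]), 'wrist_torque': array([-0.0002967 , -0.06607496,  0.00405319]), 'gripper_force': 0.0, 'opening': 0.9976824314813268}
```

View pics/scene0.png

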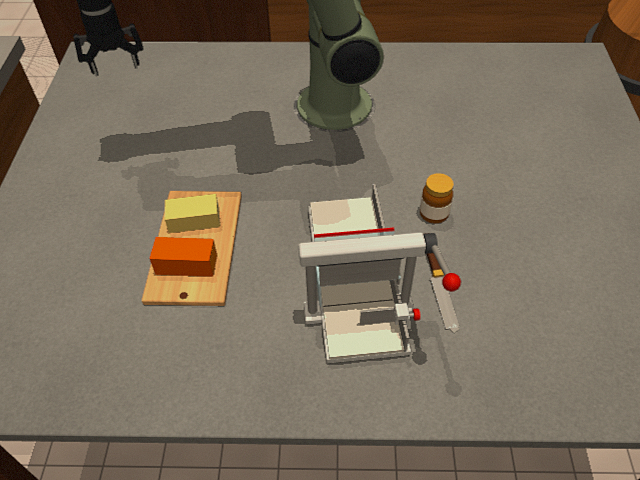

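View pics/top0.png

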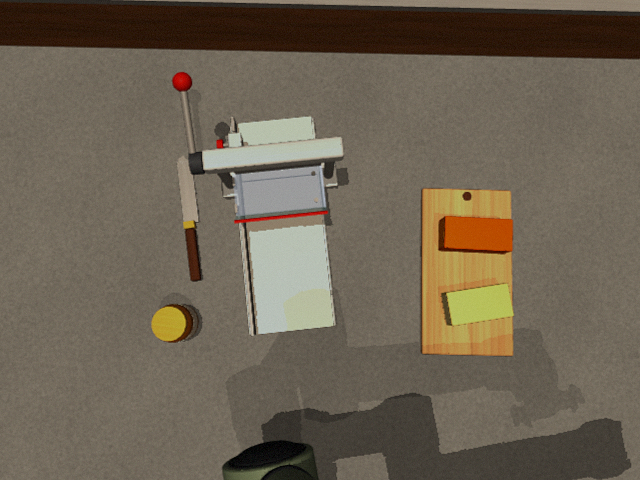

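The scene view shows the orange cheese at about (183,256), farther from the robot than the pale one at (192,213). In the top view the orange cheese is at (478,234) and the white bed runs from (292,328) up to (282,120). The red guard rim is near row 216 and the stop clamp near (232,140).

```bash
cat > h.py <<'E'
from bench import bot, solve_ik, imaging
import cv2, numpy as np
from scipy.spatial.transform import Rotation as R
def ray(m,uv,z):
    uv=np.atleast_2d(uv).astype(float); K=m["K"]
    d=np.c_[(uv[:,0]-K[0][2])/K[0][0],-(uv[:,1]-K[1][2])/K[1][1],-np.ones(len(uv))]
    d=d@R.from_euler('xyz',m["rotation"]).as_matrix().T
    p=np.array(m["position"]); return (p+d*((z-p[2])/d[:,2])[:,None])[:,:2]
def proj(m,P):
    K=np.array(m["K"]); c=(np.atleast_2d(P)-m["position"])@R.from_euler('xyz',m["rotation"]).as_matrix()
    q=c*[1,-1,-1]; q=q@K.T; return q[:,:2]/q[:,2:]
def rect(m,mask,z,roi=None):
    k=mask.astype(np.uint8)*255
    if roi: x0,y0,x1,y1=roi; t=np.zeros_like(k); t[y0:y1,x0:x1]=k[y0:y1,x0:x1]; k=t
    k=cv2.morphologyEx(k,cv2.MORPH_OPEN,np.ones((3,3)))
    c=max(cv2.findContours(k,0,1)[0],key=cv2.contourArea)
    w=ray(m,c[:,0,:],z); return cv2.minAreaRect(w.astype(np.float32)),c[:,0,:]
E
python3 - <<'E'
from h import *
m=imaging.camera_model("top"); im=cv2.imread("pics/top0.png"); hsv=cv2.cvtColor(im,cv2.COLOR_BGR2HSV)
for p in [(478,234),(443,232),(478,300),(460,340),(290,280),(290,320),(270,125),(245,290),(233,140),(280,145),(233,125)]: print(p,hsv[p[1],p[0]])
H,S,V=cv2.split(hsv)
mo=(H<13)&(S>215)&(V>120)
print("orange",rect(m,mo,78,(420,190,530,270))[0])
mo=(H<13)&(S>215)&(V>160)
print("orange bright",rect(m,mo,78,(420,190,530,270))[0])
mb=(S>60)&(V>100)
print("board",rect(m,mb,18,(410,170,530,370))[0])
b,c=rect(m,(V>170)&(S<60),35,(240,222,345,340)); print("bed",b); print(cv2.approxPolyDP(c,4,True)[:,0])
mr=(H<6)&(S>150)&(V>90); ys,xs=np.nonzero(mr[200:230,225:340]); print("rim",xs.min()+225,xs.max()+225)
for z in(153,): 
  L=cv2.fitLine(np.c_[xs+225,ys+200].astype(np.float32),cv2.DIST_L2,0,.01,.01).ravel(); print(L, ray(m,[(xs.min()+225,L[3]+L[1]/L[0]*(xs.min()+225-L[2])),(xs.max()+225,L[3]+L[1]/L[0]*(xs.max()+225-L[2]))],z))
cv2.imwrite("pics/topcrop.png",np.hstack([cv2.resize(im[105:340,170:350],None,fx=2.5,fy=2.5,interpolation=cv2.INTER_CUBIC),np.zeros((588,0,3),np.uint8)]))
E
```

```text
(478, 234) [ 13 247 187]
(443, 232) [ 16 255  98]
(478, 300) [ 33 138 191]
(460, 340) [ 25 138 183]
(290, 280) [ 56  11 191]
(290, 320) [ 36  40 190]
(270, 125) [ 43  28 189]
(245, 290) [ 17  24 167]
(233, 140) [ 47  24 195]
(280, 145) [ 35  26 189]
(233, 125) [ 16  52 167]
orange ((589.4122314453125, -362.85369873046875), (51.570953369140625, 60.19473648071289), 88.7422103881836)
orange bright ((589.3338623046875, -362.8519592285156), (51.570953369140625, 59.88674545288086), 88.7422103881836)
board ((523.5354614257812, -321.435302734375), (182.79830932617188, 330.67803955078125), 89.77154541015625)
bed ((501.2806396484375, 28.07250213623047), (199.60470581054688, 149.4377899169922), 6.912870407104492)
[[322 225]
 [249 232]
 [259 333]
 [332 325]]
rim 234 327
[ 9.9459904e-01 -1.0379162e-01  2.8054013e+02  2.1652777e+02] [[593.74673273 126.92246617]
 [614.15323059 -37.00320709]]
```

View pics/topcrop.png

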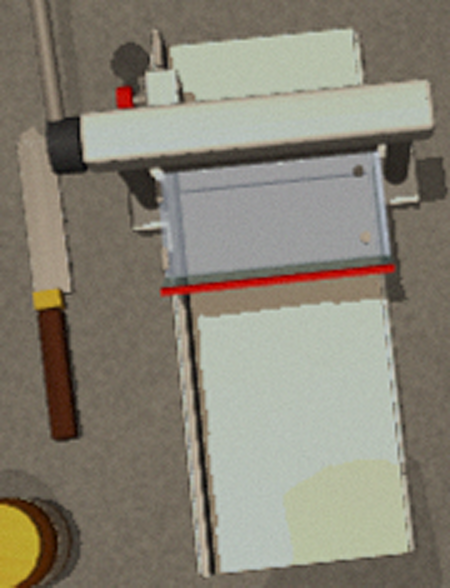

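```bash
python3 - <<'E'
from h import *
for n in("top","scene"):
    m=imaging.camera_model(n); im=cv2.imread(f"pics/{n}0.png"); H,S,V=cv2.split(cv2.cvtColor(im,cv2.COLOR_BGR2HSV))
    if n=="top":
        for vt in(130,150):
            b,c=rect(m,(H<19)&(S>200)&(V>vt),78,(420,190,530,270)); print("orange",b,cv2.approxPolyDP(c,3,True)[:,0].tolist())
        b,c=rect(m,(H>25)&(H<40)&(S>100)&(V>150),68,(420,260,530,340)); print("pale",b)
        b,c=rect(m,(V>160)&(S<60),35,(240,222,345,340))
        def line(pts):
            L=cv2.fitLine(ray(m,pts,35).astype(np.float32),cv2.DIST_HUBER,0,.01,.01).ravel(); return L[:2],L[2:]
        near=np.array([p for p in c if 265<p[0]<325 and p[1]>310])+[0,.5]
        right=np.array([p for p in c if 235<p[1]<318 and p[0]>315])+[.5,0]
        left=np.array([p for p in c if 235<p[1]<318 and p[0]<270])
        d1,p1=line(near); d2,p2=line(right); d3,p3=line(left)
        t=np.linalg.solve(np.c_[d1,-d2],p2-p1); nr=p1+t[0]*d1
        print("near-right",nr,"yaw near",np.arctan(-d1[0]/d1[1]),"yaw right",np.arctan(d2[1]/d2[0]),"left(shadow)",np.arctan(d3[1]/d3[0]))
        yaw=np.mean([np.arctan(-d1[0]/d1[1]),np.arctan(d2[1]/d2[0])]); Rz=R.from_euler('z',yaw).as_matrix()[:2,:2]
        o=nr-Rz@[-300,-150]; print("cutter",o,yaw)
        np.save("cut.npy",[*o,yaw])
    o=np.load("cut.npy"); Rz=R.from_euler('z',o[2]).as_matrix()
    pts=np.array([[-300,-150,35],[-300,0,35],[-300,0,80],[-300,6,80],[-97,0,153],[-97,-148,153],[120,-150,35],[120,0,35],[120,0,80],[0,-172,232],[52,0,85],[52,-79,85]])
    P=pts@Rz.T+[o[0],o[1],0]; uv=proj(m,P); print(n,np.c_[pts,uv.round(1)].tolist())
    big=cv2.resize(im,None,fx=4,fy=4,interpolation=cv2.INTER_CUBIC)
    for q in uv: cv2.drawMarker(big,tuple(int(4*v+1.5) for v in q),(255,0,255),0,14,1)
    cv2.imwrite(f"pics/{n}_chk.png",big[4*110:4*340,4*215:4*345][:,:] if n=="top" else big[4*180:4*366,4*295:4*425])
E
python3 -c "
import cv2,numpy as np
a=cv2.imread('pics/top_chk.png');b=cv2.imread('pics/scene_chk.png')
a=cv2.resize(a,(339,600));b=cv2.resize(b,(419,600));cv2.imwrite('pics/chk.png',np.hstack([a,b]))"
```

```text
orange ((590.1083984375, -326.0342102050781), (129.19781494140625, 61.34933853149414), 88.15560913085938) [[445, 216], [444, 246], [511, 250], [512, 220]]
orange ((590.11328125, -326.0995178222656), (128.87571716308594, 61.17359161376953), 88.15567779541016) [[445, 216], [445, 246], [511, 250], [512, 220]]
pale ((456.6439208984375, -330.0913391113281), (61.983795166015625, 118.13582611083984), 9.83539867401123)
near-right [411.0431  -53.88242] yaw near 0.12501772 yaw right 0.098012365 left(shadow) 0.1223305
cutter [692.48707288 128.57109494] 0.111515045
top [[-300.0, -150.0, 35.0, 332.6, 325.5], [-300.0, 0.0, 35.0, 254.9, 333.1], [-300.0, 0.0, 80.0, 252.6, 334.2], [-300.0, 6.0, 80.0, 249.4, 334.5], [-97.0, 0.0, 153.0, 239.2, 220.2], [-97.0, -148.0, 153.0, 322.6, 212.5], [120.0, -150.0, 35.0, 312.2, 115.1], [120.0, 0.0, 35.0, 237.7, 121.6], [120.0, 0.0, 80.0, 234.8, 114.6], [0.0, -172.0, 232.0, 332.3, 146.4], [52.0, 0.0, 85.0, 237.3, 148.2], [52.0, -79.0, 85.0, 278.6, 144.5]]
scene [[-300.0, -150.0, 35.0, 309.4, 201.4], [-300.0, 0.0, 35.0, 371.4, 196.7], [-300.0, 0.0, 80.0, 372.3, 183.5], [-300.0, 6.0, 80.0, 374.8, 183.3], [-97.0, 0.0, 153.0, 388.2, 228.4], [-97.0, -148.0, 153.0, 316.6, 234.1], [120.0, -150.0, 35.0, 326.3, 356.5], [120.0, 0.0, 35.0, 401.6, 349.7], [120.0, 0.0, 80.0, 403.6, 338.1], [0.0, -172.0, 232.0, 307.3, 247.6], [52.0, 0.0, 85.0, 397.8, 307.1], [52.0, -79.0, 85.0, 358.4, 310.6]]
```

View pics/chk.png

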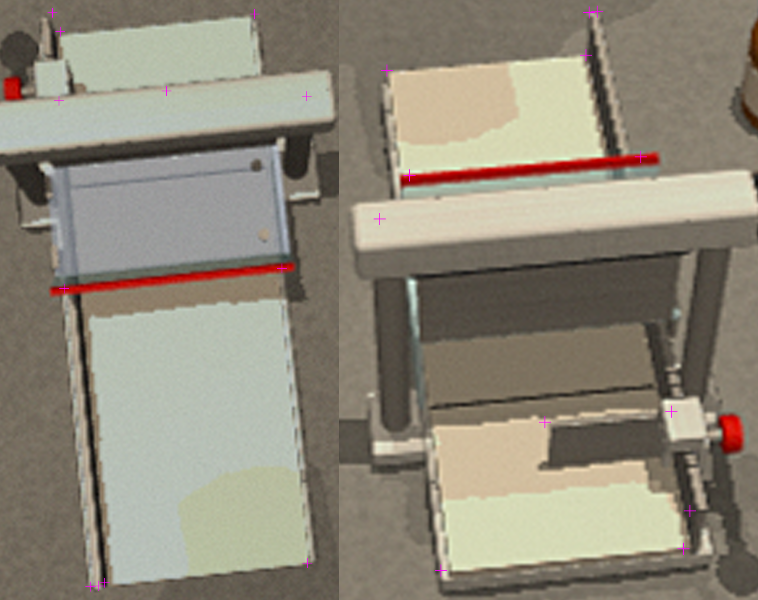

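Reprojecting the cutter model puts the markers on the near bed corners, the red rim and the top corner of the stop plate, so the stop is near x=52. The bed-edge yaw estimates still disagree (0.098 to 0.125), so I'll check with the wrist camera above the infeed.

```bash
python3 - <<'E'
from h import *
o=np.load("cut.npy"); yaw=o[2]
c=np.array(o[:2])+R.from_euler('z',yaw).as_matrix()[:2,:2]@[-230,-70]
for y in (yaw-np.pi/2,yaw+np.pi/2,yaw,yaw+np.pi):
    q=solve_ik([c[0]-60,c[1],330],[np.pi,0,y]); print(y,q)
q=solve_ik([c[0]-60,c[1],330],[np.pi,0,yaw-np.pi/2])
bot.move_ptp([c[0]-60,c[1],330],[np.pi,0,yaw])
bot.dwell(.3)
m=imaging.camera_model("wrist"); im=imaging.capture("wrist"); cv2.imwrite("pics/w1.png",im)
import pickle; pickle.dump(m,open("w1.pkl","wb")); print(m, bot.get_state()["t"])
E
```

```text
-1.459281281628881 [-0.09816523  0.0213897  -0.36091042  1.18849621  0.         -1.7804766 ]
1.6823113719609122 [-0.09816523  0.0213897  -0.36091042  1.18849621  0.          1.36111605]
0.11151504516601562 [-0.09816523  0.0213897  -0.36091042  1.18849621  0.          2.93191238]
3.2531076987558087 [-0.09816523  0.0213897  -0.36091042  1.18849621  0.         -0.20968028]
{'K': array([[358.06902336,   0.        , 312.87150559],
       [  0.        , 358.06902336, 235.67358812],
       [  0.        ,   0.        ,   1.        ]]), 'position': array([484.72290778,  42.28476844, 452.99702894]), 'rotation': array([-2.94733253e-01, -6.87483832e-04, -1.46217698e+00])} 2.6083
```

View pics/w1.png

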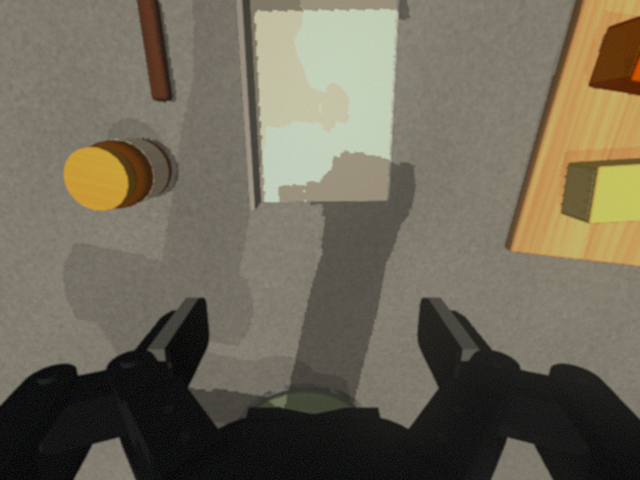

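The wrist view shows the near end of the bed: near edge at row 202, right edge at columns 388 to 398, fence-side edge at columns 255 to 262, and the guard above row 10. I'll fit those edges.

```bash
python3 - <<'E'
from h import *
import pickle
m=pickle.load(open("w1.pkl","rb")); im=cv2.imread("pics/w1.png").astype(float)
g=cv2.GaussianBlur(im.astype(np.uint8),(3,3),0).astype(int).sum(2)
def edge(seq,thr=0):  # strongest gradient along a scan
    d=np.abs(np.diff(seq)); i=d.argmax(); w=d[max(i-2,0):i+3]; return (np.arange(max(i-2,0),max(i-2,0)+len(w))*w).sum()/w.sum()+.5
R_=[(380+edge(g[r,380:405]),r) for r in range(20,145,3)]
L_=[(250+edge(g[r,250:268]),r) for r in range(20,180,3)]
N_=[(c,193+edge(g[193:212,c])) for c in range(335,384,3)]+[(c,193+edge(g[193:212,c])) for c in range(285,330,3)]
out={}
for n,P in(("right",R_),("left",L_),("near",N_)):
    w=ray(m,P,35).astype(np.float32); L=cv2.fitLine(w,cv2.DIST_HUBER,0,.01,.01).ravel().astype(float)
    d,p=L[:2],L[2:]; nrm=np.array([-d[1],d[0]]); e=(w-p)@nrm; out[n]=(d,p)
    print(n,"yaw",np.arctan(d[1]/d[0]) if abs(d[0])>.7 else np.arctan(-d[0]/d[1]),"resid",np.abs(e).std(),np.abs(e).max())
X=lambda a,b:(lambda A,B:A[1]+np.linalg.solve(np.c_[A[0],-B[0]],B[1]-A[1])[0]*A[0])(out[a],out[b])
nr,nl=X("near","right"),X("near","left"); print(nr,nl,np.linalg.norm(nr-nl))
for yaw in(.11,.118,.123):
    Rz=R.from_euler('z',yaw).as_matrix()[:2,:2]; print(yaw,nr-Rz@[-300,-150],nl-Rz@[-300,0])
E
```

```text
right yaw 0.12119696086024637 resid 0.13270696064212917 0.48797639773692936
left yaw 0.0934038116265616 resid 3.0858194100779173 8.602886124898077
near yaw 0.11642332606944289 resid 0.24083081007086496 1.0435913494930489
[411.70805568 -55.74685857] [394.10375119  94.77876695] 151.55156045080736
0.11 [693.42813994 126.28004638] [692.29058058 127.71225721]
0.118 [691.96292524 128.52795818] [692.01757354 130.09667253]
0.123 [691.03805182 129.92692326] [691.83726083 131.58579396]
```

```bash
cat >> h.py <<'E'
CUT=np.array([691.3,129.8,0.121]); RZ=R.from_euler('z',CUT[2]).as_matrix()
def W(x,y,z): return (RZ@[x,y,z])+[CUT[0],CUT[1],0]   # cutter -> world
def C(p): return RZ.T@(np.array(p)-[CUT[0],CUT[1],0])
def st(l=""):
    s=bot.get_state(); print(l,"t",round(s["t"],2),"tcp",s["tcp_pos"].round(1),"cut",C(s["tcp_pos"]).round(1),"Fcut",(RZ.T@s["contact_force"]).round(2),"op",round(s["opening"],3),"gf",round(s["gripper_force"],1)); return s
E
python3 - <<'E'
from h import *
o=[np.pi,0,np.deg2rad(88.16)]
bot.move_ptp([590,-326,180],o)
bot.movel([590,-326,53],max_speed=100); st("down")
bot.grip(0.0,40); st("grip")
bot.movel([590,-326,240],max_speed=120); st("lift")
p=W(-205,-72,260)
bot.move_ptp(p,[np.pi,0,CUT[2]+np.pi]); s=st("over"); print(s["qpos"].round(2),s["orientation"])
cv2.imwrite("pics/s2.png",imaging.capture("scene"))
E
```

```text
down t 5.72 tcp [ 590.5 -326.4   53.8] cut [-155.1 -440.7   53.8] Fcut [-0.06 -0.4   0.84] op 1.001 gf 0.0
grip t 6.07 tcp [ 591.  -326.4   54. ] cut [-154.7 -440.8   54. ] Fcut [1.37 0.02 4.61] op 0.72 gf 46.1
lift t 7.78 tcp [ 589.6 -325.7  239. ] cut [-155.9 -439.9  239. ] Fcut [ 0.13 -1.03 -6.76] op 0.717 gf 45.3
over t 9.17 tcp [497.1  33.  260.2] cut [-204.4  -72.7  260.2] Fcut [ 0.36  0.01 -6.13] op 0.721 gf 45.3
[-0.08  0.22 -0.31  1.04 -0.   -0.2 ] [-3.14096874e+00  8.69900902e-04 -3.02191247e+00]
```

View pics/s2.png

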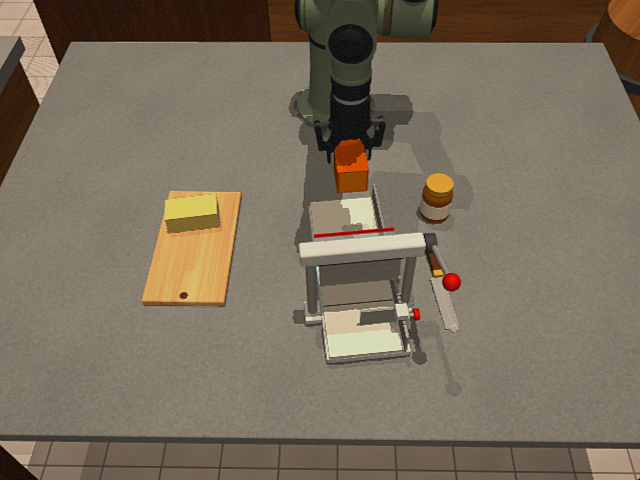

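The cheese hangs in the grip over the infeed at about (351,168), aligned with the feed, and the pale cheese hasn't moved. Next I'll lower it until it touches and release it.

```bash
python3 - <<'E'
from h import *
bot.movel(W(-205,-72,85),max_speed=80); bot.dwell(.2); st("pre")
print(bot.movel(W(-205,-72,64),max_speed=10,threshold=3)); st("touch")
bot.grip(1.0); bot.dwell(.2); st("open")
bot.movel(W(-205,-72,190),max_speed=120)
bot.grip(0.0); st("up")
cv2.imwrite("pics/top3.png",imaging.capture("top"))
m=imaging.camera_model("top"); im=cv2.imread("pics/top3.png"); H,S,V=cv2.split(cv2.cvtColor(im,cv2.COLOR_BGR2HSV))
print(rect(m,(H<19)&(S>200)&(V>130),95,(240,215,345,345))[0])
E
```

```text
pre t 11.76 tcp [496.6  33.6  85.2] cut [-204.9  -72.    85.2] Fcut [-0.19 -0.01 -6.04] op 0.726 gf 45.3
True
touch t 13.09 tcp [496.5  33.6  70.9] cut [-205.   -72.    70.9] Fcut [-0.05 -0.7   6.5 ] op 0.718 gf 46.5
open t 13.66 tcp [494.4  33.7  69.4] cut [-207.   -71.6   69.4] Fcut [-0.2  -0.65  0.6 ] op 1.001 gf 0.0
up t 15.58 tcp [496.5  33.6 190. ] cut [-205.  -72.  190.] Fcut [0.7  0.28 0.09] op 0.001 gf 0.0Traceback (most recent call last):
  File "<stdin>", line 9, in <module>
  File "h.py", line 16, in rect
    c=max(cv2.findContours(k,0,1)[0],key=cv2.contourArea)
ValueError: max() iterable argument is empty
```

```bash
python3 - <<'E'
from h import *
o=[np.pi,0,CUT[2]-np.pi/2]
bot.move_ptp(W(-205,-135,190),o)
bot.movel(W(-205,-135,66),max_speed=100); st("down")
bot.movel(W(-205,-115,66),max_speed=60)
bot.movel(W(-205,-84,66),max_speed=20); st("slide")
print(bot.movel(W(-205,-66,66),max_speed=8,threshold=9)); st("fence")
bot.dwell(.3); s=st("hold"); y=C(s["tcp_pos"])[1]
bot.movel(W(-205,-95,66),max_speed=60)
bot.movel(W(-205,-135,66),max_speed=80)
bot.movel(W(-205,-135,190),max_speed=120); bot.move_ptp(W(-330,-135,230),o); st("off")
m=imaging.camera_model("top"); im=imaging.capture("top"); cv2.imwrite("pics/top4.png",im); H,S,V=cv2.split(cv2.cvtColor(im,cv2.COLOR_BGR2HSV))
b,c=rect(m,(H<19)&(S>200)&(V>130),95,(230,215,345,345)); print(b, C([*b[0],0]))
cv2.imwrite("pics/top4c.png",cv2.resize(im[100:345,150:350],None,fx=2.4,fy=2.4))
E
```

```text
down t 18.52 tcp [504.6 -29.1  66.6] cut [-204.5 -135.2   66.6] Fcut [-0.46 -0.49 -0.97] op -0.003 gf 0.0
slide t 20.71 tcp [497.9  21.7  66. ] cut [-205.  -84.   66.] Fcut [-0.33 -4.25  0.91] op 0.007 gf 0.0
True
fence t 22.03 tcp [496.9  30.   65.9] cut [-205.   -75.6   65.9] Fcut [ 0.77 -1.   -0.6 ] op 0.003 gf 0.0
hold t 22.33 tcp [496.9  29.3  65.8] cut [-205.1  -76.3   65.8] Fcut [-0.12 -0.02 -0.2 ] op -0.001 gf 0.0
off t 25.2 tcp [380.  -44.2 230.1] cut [-330.1 -135.2  230.1] Fcut [ 0.84 -0.07 -0.22] op 0.006 gf 0.0
((490.4658203125, 73.87102508544922), (128.0853271484375, 60.03876876831055), 7.107080936431885) [-206.11667043  -31.27836534    0.        ]
```

View pics/top4c.png

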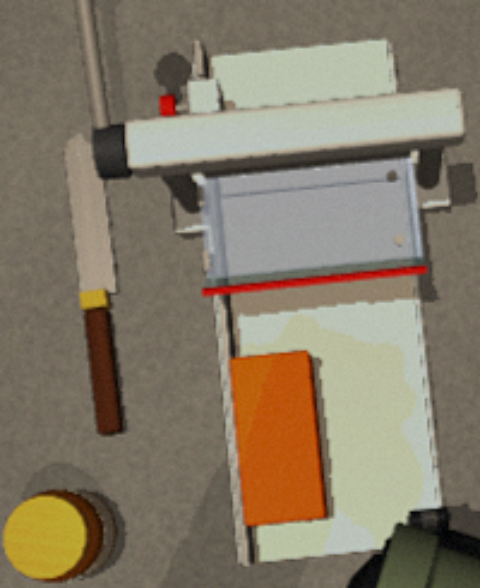

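The top view shows the cheese lying along the fence, crop corners about (232,358), (307,351), (326,517) and (247,523). It measures square at 0.124 rad. Next is the leaning tool: check the IK, then push up to just short of the stop.

```bash
cat >> h.py <<'E'
def lean(front,deg=40,yaw=.123): return (R.from_euler('z',yaw)*R.from_euler('y',-deg,degrees=True)*R.from_euler('z',0 if front else np.pi)*R.from_euler('x',np.pi)).as_euler('xyz')
E
python3 - <<'E'
from h import *
lim=[[-2.65,2.65],[-.97,1.79],[-1.3,1.35],[-1.93,2.1],[-1.47,1.37],[-3.14,3.14]]
for f in (0,1):
    for x,z in((-330,180),(-315,72),(-200,72),(-95,72)):
        q=solve_ik(W(x,-34,z),lean(f)); print(f,x,None if q is None else np.round(q,2))
o=lean(0)
bot.move_ptp(W(-330,-34,180),o)
bot.movel(W(-318,-34,72),max_speed=80); s=st("ready")
bot.movel(W(-297,-34,72),max_speed=40); st()
print(bot.movel(W(-285,-34,72),max_speed=12,threshold=2)); st("contact")
E
```

```text
0 -330 None
0 -315 None
0 -200 [-0.08  0.37 -1.25 -0.74  0.13 -0.15]
0 -95 [-0.03  0.45 -1.   -0.56  0.1  -0.12]
1 -330 None
1 -315 None
1 -200 [-0.08  0.37 -1.25 -0.74  0.13  2.99]
1 -95 [-0.03  0.45 -1.   -0.56  0.1   3.03]Traceback (most recent call last):
  File "<stdin>", line 7, in <module>
bench.IKError: the arm cannot take that pose within its joint ranges
```

```bash
python3 - <<'E'
from h import *
o=[np.pi,0,.123+np.pi]
bot.move_ptp(W(-312,-34,180),o)
bot.movel(W(-312,-34,68),max_speed=100); st("ready")
bot.movel(W(-288,-34,68),max_speed=60); st("near")
bot.movel(W(-230,-33.5,68),max_speed=25); st("mid")
bot.movel(W(-172,-33,68),max_speed=35); st("pushed")
bot.movel(W(-190,-33,68),max_speed=60)
bot.movel(W(-210,-33,110),max_speed=100)
for x,z in((-200,110),(-195,72)): print(solve_ik(W(x,-34,z),lean(0)) is not None)
st("back")
m=imaging.camera_model("top"); im=imaging.capture("top"); cv2.imwrite("pics/top5.png",im)
E
```

```text
ready t 28.13 tcp [386.1  58.4  68.4] cut [-311.6  -34.1   68.4] Fcut [-0.42 -0.24 -0.1 ] op 0.003 gf 0.0
near t 28.68 tcp [409.5  61.3  67.9] cut [-288.   -34.    67.9] Fcut [-0.03  0.21 -0.49] op -0.003 gf 0.0
mid t 31.15 tcp [466.8  68.7  68. ] cut [-230.2  -33.6   68. ] Fcut [-4.53 -0.14  0.05] op 0.002 gf 0.0
pushed t 32.96 tcp [524.2  75.9  68. ] cut [-172.4  -33.4   68. ] Fcut [-6.15 -2.07  1.93] op -0.001 gf 0.0
True
True
back t 34.02 tcp [487.2  71.7 110.1] cut [-209.7  -33.   110.1] Fcut [ 0.04 -0.23 -0.4 ] op -0.003 gf 0.0
```

```bash
python3 - <<'E'
from h import *
o=lean(0)
bot.move_ptp(W(-204,-33,110),o)
bot.movel(W(-200,-33,72),max_speed=60); st("ready")
bot.movel(W(-184,-33,72),max_speed=40); st("near")
bot.movel(W(-150,-32.7,72),max_speed=20); st("a")
bot.movel(W(-115,-32.4,72),max_speed=25); st("b"); bot.dwell(.2); st("b2")
cv2.imwrite("pics/s6.png",imaging.capture("scene")); t=imaging.capture("top")
s=cv2.imread("pics/s6.png")
cv2.imwrite("pics/s6c.png",np.hstack([cv2.resize(s[140:370,270:470],(400,460)),cv2.resize(t[100:330,150:350],(400,460))]))
E
```

```text
ready t 35.98 tcp [496.9  72.9  72. ] cut [-199.8  -33.    72. ] Fcut [0.02 0.42 0.21] op 0.005 gf 0.0
near t 36.53 tcp [512.8  74.9  72.1] cut [-183.8  -32.9   72.1] Fcut [-0.2   0.17  0.26] op 0.001 gf 0.0
a t 38.38 tcp [544.7  79.   71.1] cut [-151.6  -32.7   71.1] Fcut [-6.64 -0.08  4.3 ] op -0.001 gf 3.3
b t 39.93 tcp [579.5  83.4  71.1] cut [-116.6  -32.6   71.1] Fcut [-6.35 -1.73  4.09] op 0.0 gf 3.1
b2 t 40.13 tcp [579.5  83.4  71.1] cut [-116.6  -32.6   71.1] Fcut [-6.14 -0.87  4.28] op 0.001 gf 3.1
```

View pics/s6c.png

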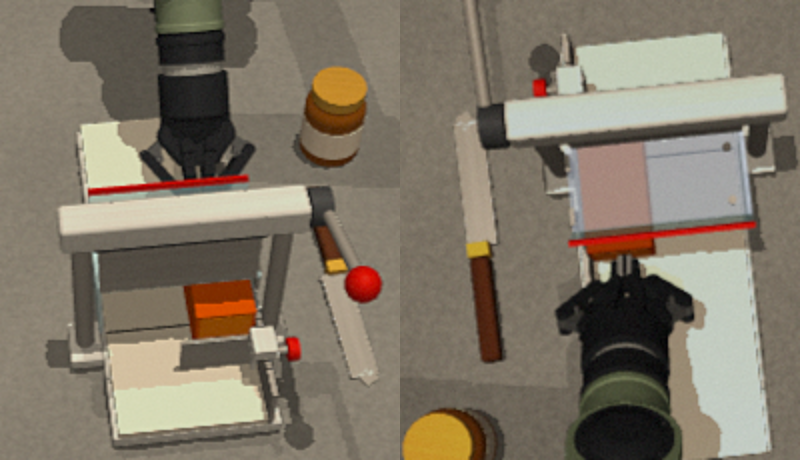

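The cheese is running in under the guard along the fence (left half (187-255, 280-340), right half (585-655, 140-255)). It slides at about 6.3 N, and the arm yields at roughly 4 N/mm. I'll creep to the stop and press.

```bash
python3 - <<'E'
from h import *
x=-115; base=[]; y=-32.4
def F(n=4): 
    v=[]
    for _ in range(n): s=bot.get_state(); v.append((RZ.T@s["contact_force"])); bot.dwell(.02)
    return np.mean(v,0),C(s["tcp_pos"]),s["t"]
bot.movel(W(-110,y,72),max_speed=10); x=-110
f,p,t=F(); base=[-f[0]]; print(x,f.round(2),p.round(2),round(t,2))
home=None
while x<-88 and t<60:
    step=1.0 if home is None else .4
    x+=step; bot.movel(W(x,y,72),max_speed=5); f,p,t=F(3)
    print(round(x,1),f.round(2),p.round(2),round(t,2))
    if home is None:
        if -f[0]>np.median(base)+2: home=np.median(base); print("home, slide",home)
        else: base.append(-f[0])
    if home is not None and -f[0]>home+9.3: break
if home is not None and -f[0]>home+8: 
    bot.dwell(.6); print("pressed",F())
E
```

```text
-110 [-5.85 -1.07  3.17] [-111.52  -32.6    71.04] 40.93
-109.0 [-6.23 -1.03  3.51] [-110.6   -32.6    71.05] 41.33
-108.0 [-6.   -1.79  4.46] [-109.63  -32.59   71.04] 41.73
-107.0 [-6.   -1.22  4.1 ] [-108.61  -32.59   71.05] 42.13
-106.0 [-6.35 -1.19  3.47] [-107.58  -32.58   71.07] 42.53
-105.0 [-5.62 -0.78  3.47] [-106.6   -32.59   71.06] 42.93
-104.0 [-5.94 -1.2   3.76] [-105.62  -32.59   71.03] 43.33
-103.0 [-5.47 -1.13  3.25] [-104.6   -32.59   71.04] 43.73
-102.0 [-6.27 -1.67  3.61] [-103.6   -32.55   71.05] 44.13
-101.0 [-5.89 -0.82  3.61] [-102.61  -32.58   71.03] 44.53
-100.0 [-6.16 -1.23  3.56] [-101.61  -32.57   71.04] 44.93
-99.0 [-6.28 -1.31  3.28] [-100.59  -32.6    71.04] 45.33
-98.0 [-6.22 -1.29  3.23] [-99.61 -32.55  71.04] 45.73
-97.0 [-5.75 -1.5   3.87] [-98.62 -32.57  71.03] 46.13
-96.0 [-6.39 -1.02  3.49] [-97.67 -32.55  71.01] 46.53
-95.0 [-10.2   -1.27   7.42] [-97.57 -32.52  70.67] 46.93
home, slide 6.00210662237873
-94.6 [-11.84  -1.28   8.27] [-97.51 -32.48  70.55] 47.23
-94.2 [-14.36  -1.65  10.92] [-97.51 -32.47  70.5 ] 47.53
-93.8 [-15.27  -1.28  11.19] [-97.47 -32.41  70.22] 47.83
-93.4 [-16.27  -1.35  11.  ] [-97.45 -32.37  69.97] 48.13
pressed (array([-16.2401696 ,  -1.47538392,  10.88356233]), array([-97.46235697, -32.36785443,  69.95999016]), 48.8)
```

Pressed home: about 10 N above the sliding force, with the tool stationary, so the stop has held. Now back off straight along −x and look.

```bash
python3 - <<'E'
from h import *
bot.movel(W(-99,-32.4,70.5),max_speed=8)
bot.movel(W(-150,-33,74),max_speed=40)
bot.movel(W(-205,-33,130),max_speed=100)
bot.move_ptp(W(-330,-80,260),[np.pi,0,.123+np.pi]); st("clear")
t=imaging.capture("top"); s=imaging.capture("scene"); cv2.imwrite("pics/s7.png",s); cv2.imwrite("pics/t7.png",t)
cv2.imwrite("pics/f7.png",np.hstack([cv2.resize(s[170:370,290:430],(400,571),interpolation=2),cv2.resize(t[100:240,200:350],(400,571),interpolation=2)]))
E
```

```text
clear t 53.37 tcp [373.3  10.7 259.1] cut [-330.   -79.9  259.1] Fcut [0.05 0.03 0.14] op -0.0 gf 0.0
```

View pics/f7.png

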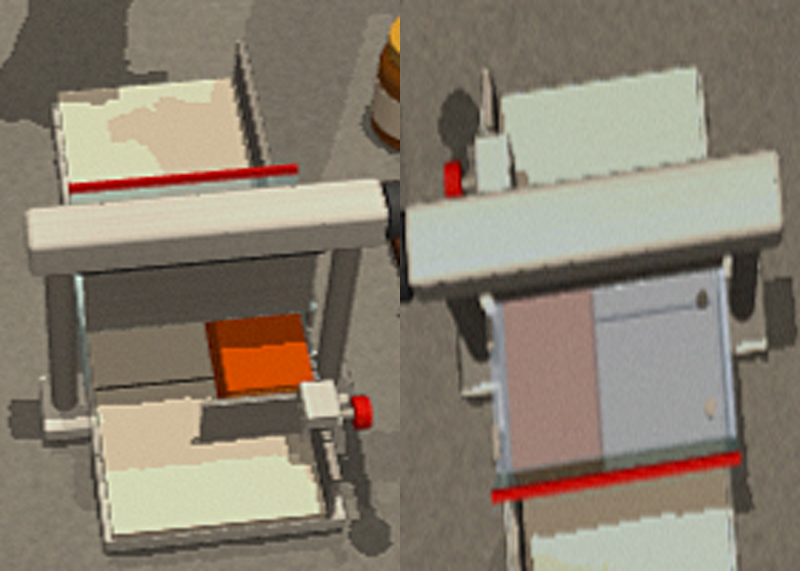

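The cheese sits under the guard against the fence and stop: left half (207-315, 315-398), right half tinted from 500 to 605. I'll do one numeric check of its right edge before handing in.

```bash
python3 - <<'E'
from h import *
m=imaging.camera_model("top"); t=cv2.GaussianBlur(cv2.imread("pics/t7.png"),(3,3),0).astype(float)
d=t[:,:,2]-t[:,:,0]   # red minus blue
P=[]
for r in range(175,211,2):
    a=-np.diff(d[r,262:285]); i=a.argmax(); w=np.clip(a[max(i-2,0):i+3],0,None); P.append((262+(np.arange(max(i-2,0),max(i-2,0)+len(w))*w).sum()/w.sum()+.5,r))
w=ray(m,P,95).astype(np.float32); L=cv2.fitLine(w,cv2.DIST_HUBER,0,.01,.01).ravel()
q=np.array([C([*p,0]) for p in w]); print("yaw",np.arctan(L[1]/L[0]),"right edge y: first/last/std",q[:5,1].mean(),q[-5:,1].mean(),q[:,1].std(), "x",q[0,0],q[-1,0])
E
```

```text
yaw 0.122578375 right edge y: first/last/std -62.56082782865125 -62.5977756720532 0.24948242527445447 x -7.74069860736374 -72.92136093016931
```

Right edge at y = −62.6 mm (−62 is flush), yaw 0.1226 rad against the cutter's roughly 0.121–0.123: square and flush.

```bash
python3 -c "
from bench import bot
print(bot.sign_off())"
```

```text
the job is handed in; nothing more can be done
None
```

The orange cheese is home on the cutter and handed in: by my measurements it is square and flush to the fence and seated on the stop. I pressed it home at about 10 N above sliding force and the stop showed no slip, but the hand-in call returned no pass/fail verdict.

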